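Slide the glass sample under the measuring head past its spring stop

ROBOT

A 6-joint arm with a two-finger parallel gripper is mounted at the origin on the work surface. World frame = base frame: x ahead of the robot, y to its left, z up, the work surface at z = 0. Lengths are in m, angles in rad, forces in N, time in s.
With the tool pointing down it reaches from about 0.35 to 0.925 m from the base axis. Payload 6.4 kg.
Tool frame: the origin (TCP) lies midway between the tips of the shut fingers; the grasp point (between the pads) lies 19 mm behind it; z points along the fingers, y is the line along which they close (so a half turn about z gives the same grasp; the last joint's range is limited). The gripper opens to 94 mm and grips with 3 to 60 N. Pads are 16 mm wide; open, the fingers measure 119 mm over their backs; the gripper's body (75 mm by 177 mm) begins 78 mm behind the grasp point.
Start: joints at [1.083, 0.245, 1.558, -0, 1.339, -0.174], TCP at [0.201, 0.618, 0.205] pointing down, gripper open.
Joint ranges: [-3.13, 3.13], [-1.02, 2.26], [0.13, 2.54], [-0.95, 4.09], [0.21, 2.88], [-2.74, 2.74]. Speed limits (rad/s): [2.57, 2.57, 3.14, 3.14, 3.14, 3.14].

INTERFACE

Orientations are given as [roll, pitch, yaw] about the fixed x, y, z axes, in that order (R = Rz(yaw) Ry(pitch) Rx(roll)).
In Python, from station import manip gives the robot as it stands. The module is installed in compiled form; this text tells all that it offers.
- The arm moves only by the tool jog_arm, never from a script. Its arguments are lists of equal length, an entry for each row: "offset": the shift along the world's x, y, z in mm, a list of three; "roll": the turn about the world's z in degrees. In form: {"offset": [[x, y, z], ...], "roll": [roll, ...]}. A call has 1 to 5 rows; each row shifts and turns the commanded pose from where the row before left it; what a row does not reach is not made up. A row lasts 1/12 s, in which the tool goes at most 41.7 mm and 7.16 degrees, less where a joint would pass 70% of its speed; a pose out of reach is approached as far as the arm can. A call with a gripper value outside its range is refused whole. "claw" is the closure, from -1 (fully open) to 1 (shut), set as the call begins (left out, the last holds). The fingers move at their own pace and stop on an object; "force" is the grip in N (left out, the last holds). Time passes only in rows, so rows that do not move let the fingers close. It gives the time, the measured TCP pose, the force, the opening and the grip force at its end, in the units of the state.
- manip.observe(): the state, without advancing time (a new reading comes with each control period).
- manip.read_camera(name): name is "scene" or "top"; returns a dict with "color" (480x640x3 uint8, red, green, blue), "z_map" (480x640 float32, m along the optical axis (not along the pixel's ray), 0 where there is no reading), "intrinsics" (3x3 intrinsics, pixels), "T" (4x4, takes a point from camera to world coordinates). Camera axes: x right, y down, z forward; pixel columns grow to the right and rows downward; lengths in m; the calibration is good to about 2 mm. A picture is of the moment at which its call begins.
- manip.finish_job(): hands the job in; it is judged then, once.
The state is a dict: "time_s": time; "q": joint angles; "dq": joint speeds; "tau": joint torques, N m; "position": TCP position; "orientation": TCP orientation; "force": force on the tool from outside, world axes, zero at the start; "moment": the same for the moment, N m; "gripper_width": finger opening in m; "grasp_force": force on a finger pad.
Only numpy, scipy, OpenCV 4.12 (cv2) and the standard library are available. Lean on these libraries where they do the work, as an engineer would, in place of code of your own. Each camera call takes 0.05 s, during which the arm holds its last target. There are 200 camera calls.

TASK

Press the yellow spring bar down with the fingertips so that its red tooth sinks out of the way, and keep it down while you push the blue tab so that the shuttle with the glass sample slides past the tooth and fully home under the measuring head. Then let go, so that the tooth springs up behind the shuttle and locks it there, and take the hand clear of everything. Only press and push: do not force the shuttle against the raised tooth, leave the glass lying in its nest, and leave the beaker, the jar and the mouse where they are.

Things in the scene. Friction and masses are not known exactly. Their poses are not given: they have to be found in the camera images.
- slide_base: Fixed grey sample slide on the bench: plate 200 mm (its x) by 340 mm (its y), 12 mm thick. Origin: centre of the underside, on the bench; z up. The shuttle slides along its +y. The beige measuring head stands at x 0 to 98 mm, y -5 to 115 mm, top at 73 mm. Over the yellow pad there is only the blue tab.
- stop_bar (a joint): How far the spring bar (yellow pad with red tooth, one stiff part) is pressed straight down, in m: 0 up, 0.012 fully down. The yellow pad is 40 mm wide (base x -85 to -45 mm) and 185 mm long (base y -135 to +50 mm). It can be pressed anywhere and springs back when released; 4 N to start, 7 N fully down. From 0.007 on the tooth is clear of the shuttle.
- pad_top (a point): Centre of the yellow pad's top face, at base (-65, -42.5, 34) mm when up; it goes down with the bar.
- shuttle (a joint): How far the shuttle has slid along the base's +y, in m: 0 to 0.094 (fully home, at its end stop). It begins at 0. With the tooth up it is stopped at 0.038; from 0.088 on it is wholly past the tooth, which can then spring up behind it. Sliding takes about 1 N; it stays where it is left.
- push_face (a point): On the rear face (looking to the base's -y) of the blue tab, above the pad's centre line, 52 mm above the bench: base (-65, -60 + travel, 52) mm. Push here along the base's +y. The tab is an upright plate 8 mm thick in y, base x -85 to -10 mm, 37 to 67 mm above the bench, 3 mm clear of the raised pad. Behind it 75 mm of pad is bare at the start.
- tooth_top (a point): Centre of the top of the red tooth, 44 mm above the bench when the bar is up, at base (-20, 23) mm; 16 mm in x, 10 mm in y. It goes down with the bar.
- lug (a point): Middle of the dark lug on the shuttle that the tooth stops: 20 mm in base x (-30 to -10 mm), 40 mm in y reaching forward from the plane of the blue tab's rear face, 12 mm high, underside 37 mm above the bench. Moves with the shuttle.
- nest (a point): Centre of the floor of the black-rimmed nest on the shuttle in which the glass lies, 26 mm above the bench; moves with the shuttle. The rim is 4 mm high.
- coupon: Loose green glass sample, 60 x 60 x 6 mm, 55 g, lying in the nest with 2 mm play. Origin: centre of the underside.
- beaker: Empty glass beaker, loose, 80 mm wide, 100 mm high, standing off the -y end of the slide. Origin: centre of the underside.
- jar: White capped plastic jar, loose, 60 mm wide, 85 mm high, off the +y end of the slide. Origin: centre of the underside.
- mouse: Black and orange computer mouse, loose, 100 x 60 mm, 36 mm high, on the robot's side of the slide. Origin: centre of the underside.
Not all that is in view belongs to the job. Leave any purple or turquoise look-alike of the beaker alone. Leave any black or brown look-alike of the coupon alone.

How it is judged:
By the outcome, as a careful person would: the job done as asked, in the order asked, and still so for the second after the job is handed in, with the robot touching nothing.
It also fails if it takes over 38 s, if anything falls off the work surface, if the arm or the gripper's body presses on something with over 40 N, if the wrist force passes 120 N, or if a joint passes its speed limit or range.

## Working session

There is one attempt and no reset: what is moved stays moved. The work goes in short steps, Python scripts to look and compute and a tool call to move; the robot and the scene stay as the last step left them, time stands still between calls to the robot, and variables do not carry over. Pictures are saved under pics/ and viewed, at most 10 in all, crops included, and the job is handed in when it is done.

Besides the shell and the picture viewer there is one more tool, called after "Request:" as name([rows], argument=value, ...), one row to a line, values as JSON. jog_arm: Moves the arm, as the interface text tells. Its arguments: {"type":"object","properties":{"offset":{"type":"array","items":{"type":"array","items":{"type":"number"}}},"roll":{"type":"array","items":{"type":"number"}},"claw":{"type":"number"},"force":{"type":"number"}},"required":["offset","roll"]}

```bash
mkdir -p pics; cat > h.py <<'E'
import numpy as np, cv2
from station import manip
def cam(n):
    d=manip.read_camera(n); return d
def pts(d):
    K=d["intrinsics"];z=d["z_map"];v,u=np.mgrid[0:480,0:640]
    P=np.stack([(u-K[0,2])/K[0,0]*z,(v-K[1,2])/K[1,1]*z,z],-1)
    return P@d["T"][:3,:3].T+d["T"][:3,3]
def ray(d,uv,h):
    K=d["intrinsics"];r=d["T"][:3,:3]@np.linalg.solve(K,[uv[0],uv[1],1.]);o=d["T"][:3,3]
    return o+r*(h-o[2])/r[2]
def save(d,n): cv2.imwrite("pics/"+n,d["color"][:,:,::-1])
E
python3 - <<'E'
from h import *
for n in("top","scene"):
    d=cam(n); save(d,n+"1.png"); np.savez(n+"1.npz",**d); print(n,d["T"].round(3).tolist(),d["intrinsics"].tolist())
s=manip.observe(); print(s)
E
```

```text
top [[-0.011, -0.997, 0.077, 0.477], [-1.0, 0.01, -0.005, -0.024], [0.005, -0.077, -0.997, 1.442], [0.0, 0.0, 0.0, 1.0]] [[589.3119640185133, 0.0, 317.6499289051326], [0.0, 589.3119640185133, 248.5244077128599], [0.0, 0.0, 1.0]]
scene [[0.551, 0.717, -0.427, 1.034], [0.835, -0.482, 0.267, -0.315], [-0.014, -0.503, -0.864, 0.976], [0.0, 0.0, 0.0, 1.0]] [[481.8476067647222, 0.0, 317.92662977847635], [0.0, 481.8476067647222, 237.50408910919404], [0.0, 0.0, 1.0]]
{'time_s': 0.1, 'q': array([ 1.08290672e+00,  2.45703804e-01,  1.55888790e+00, -1.90545508e-05,
        1.33869388e+00, -1.74085399e-01]), 'dq': array([ 0.00039739, -0.00246768, -0.00365753,  0.0003707 ,  0.00085863,
       -0.0008155 ]), 'tau': array([-4.22985213e-04, -4.16913056e+01, -3.15524805e+01,  6.86643552e-02,
        3.09869112e-02, -3.65710969e-05]), 'position': array([0.20037531, 0.61777761, 0.20448368]), 'orientation': array([-3.13992211e+00, -2.74970946e-04,  2.82779262e+00]), 'force': array([-0.06434177,  0.92184395, -0.60189602]), 'moment': array([ 0.04387915, -0.00257547, -0.0219484 ]), 'grasp_force': 0.0, 'gripper_width': 0.09396311302857306}
```

View pics/top1.png

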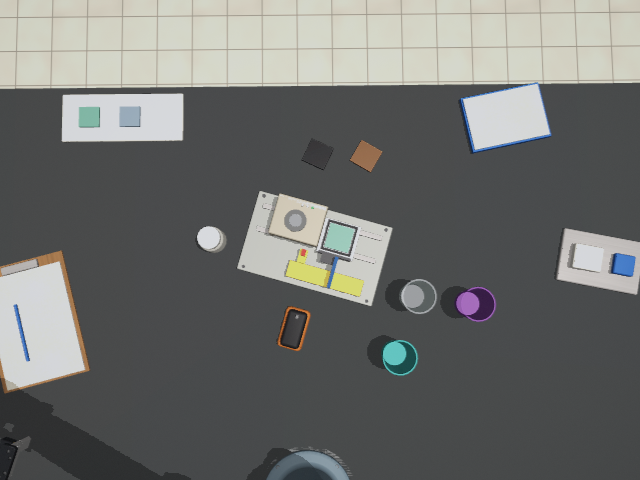

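View pics/scene1.png

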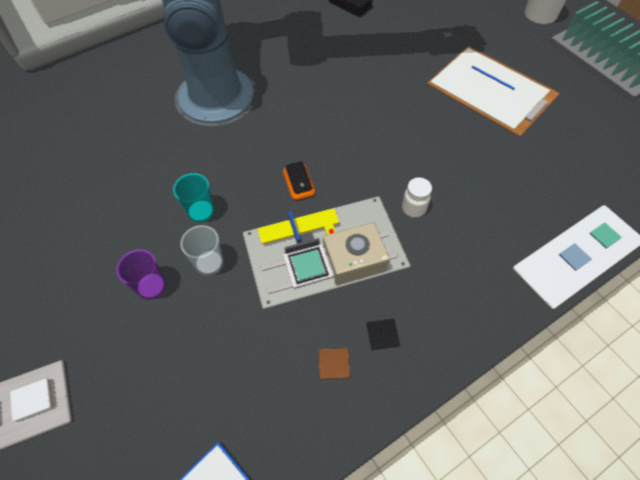

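The top view shows the slide with its yellow pad from (288,270) to (362,287), the blue tab at (333,272), the red tooth at (303,254), the beaker at (418,297), the jar at (210,238) and the mouse at (294,329). The scene view agrees, with the tab at (294,227) and the tooth at (331,231).

Things that could be mistaken for the targets (top-view pixels):
- **Tab:** the blue box (623,264), blue pen (22,333) and blue-rimmed tray (505,117). The right one is the tab standing over the yellow pad at (333,272).
- **Coupon:** the black square (318,154), brown square (367,156) and green square (89,117). The right one is in the nest at (340,238).
- **Beaker:** the purple (476,304) and turquoise (400,357) ones are look-alikes.

```bash
python3 - <<'E'
from h import *
for n in("top","scene"):
    d=dict(np.load(n+"1.npz")); P=pts(d); hsv=cv2.cvtColor(d["color"],cv2.COLOR_RGB2HSV)
    roi=(np.abs(P[...,0]-.43)<.2)&(np.abs(P[...,1]+.04)<.2)&(d["z_map"]>0)
    def m(lo,hi,zr=(0,.1)): return (cv2.inRange(hsv,lo,hi)>0)&roi&(P[...,2]>zr[0])&(P[...,2]<zr[1])
    Y=m((25,150,100),(35,255,255)); B=m((105,120,60),(125,255,255),(.03,.09)); R=m((0,180,100),(6,255,255))
    for k,M,h in(("yel",Y,.034),("blue",B,.067),("red",R,.044)):
        v,u=np.nonzero(M); r=np.array([ray(d,(a,b),h)[:2] for a,b in zip(u,v)],np.float32)
        (c,s,a)=cv2.minAreaRect(r); print(n,k,len(u),"px",u.mean().round(),v.mean().round(),"rect",np.round(c,4),np.round(s,4),round(a,2),"meanz",P[M][:,2].mean().round(4))
    if n=="top":
        cv2.imwrite("pics/crop1.png",cv2.resize(d["color"][180:320,220:450,::-1],None,fx=3,fy=3))
    # plate corners by grey mask at z~12mm
    G=roi&(P[...,2]>.006)&(P[...,2]<.018)&(hsv[...,1]<50)&(hsv[...,2]>110)
    G=cv2.morphologyEx(G.astype(np.uint8),cv2.MORPH_OPEN,np.ones((3,3)))
    cs,_=cv2.findContours(G,0,2); c=np.vstack([x for x in cs if cv2.contourArea(x)>60])[:,0]
    r=np.array([ray(d,p,.012)[:2] for p in c],np.float32); print("plate",cv2.minAreaRect(r))
E
```

```text
top yel 34 px 326.0 278.0 rect [ 0.5337 -0.0326] [0.0776 0.0334] 43.14 meanz 0.0336
top blue 84 px 332.0 271.0 rect [ 0.5273 -0.0647] [0.0074 0.073 ] 75.25 meanz 0.067Traceback (most recent call last):
  File "<stdin>", line 9, in <module>
cv2.error: OpenCV(4.12.0) /io/opencv/modules/imgproc/src/convhull.cpp:143: error: (-215:Assertion failed) total >= 0 && (depth == CV_32F || depth == CV_32S) in function 'convexHull'
```

```bash
cat > m.py <<'E'
from h import *
def run(d,n):
    P=pts(d); hsv=cv2.cvtColor(d["color"],cv2.COLOR_RGB2HSV)
    roi=(np.abs(P[...,0]-.56)<.18)&(np.abs(P[...,1]+.03)<.22)&(d["z_map"]>0)
    def m(lo,hi,zr=(0,.1)): return (cv2.inRange(hsv,lo,hi)>0)&roi&(P[...,2]>zr[0])&(P[...,2]<zr[1])
    Y=m((24,130,100),(36,255,255)); B=m((105,120,60),(125,255,255),(.058,.09)); R=m((0,150,100),(6,255,255),(.035,.06))
    for k,M,h in(("yel",Y,.034),("blue",B,.067),("red",R,.044)):
        v,u=np.nonzero(M)
        if len(u)<4: print(n,k,len(u)); continue
        r=np.array([ray(d,(a,b),h)[:2] for a,b in zip(u,v)],np.float32)
        (c,s,a)=cv2.minAreaRect(r); print(n,k,len(u),"px",u.mean().round(),v.mean().round(),"rect",np.round(c,4),np.round(s,4),round(a,2),"meanz",P[M][:,2].mean().round(4))
    G=roi&(P[...,2]>.006)&(P[...,2]<.018)&(hsv[...,1]<50)&(hsv[...,2]>110)
    G=cv2.morphologyEx(G.astype(np.uint8),cv2.MORPH_OPEN,np.ones((3,3)))
    cs,_=cv2.findContours(G,0,2); c=np.vstack([x for x in cs if cv2.contourArea(x)>60])[:,0]
    r=np.array([ray(d,p,.012)[:2] for p in c],np.float32); print("plate",cv2.minAreaRect(r))
E
python3 - <<'E'
from m import *
for n in("top","scene"): 
    d=dict(np.load(n+"1.npz")); run(d,n)
    if n=="top": cv2.imwrite("pics/crop1.png",cv2.resize(d["color"][180:320,220:450,::-1],None,fx=3,fy=3))
E
```

```text
top yel 100 px 321.0 277.0 rect [ 0.5298 -0.0509] [0.1683 0.0706] 73.47 meanz 0.0337
top blue 83 px 332.0 271.0 rect [ 0.5276 -0.0638] [0.0071 0.0731] 73.32 meanz 0.0672
top red 22 px 303.0 252.0 rect [0.5758 0.0035] [0.0075 0.0143] 71.08 meanz 0.044
plate ((0.5888655185699463, -0.024243563413619995), (0.3387856185436249, 0.19867640733718872), 73.66902923583984)
scene yel 1269 px 299.0 226.0 rect [ 0.5265 -0.0472] [0.1838 0.0651] 73.54 meanz 0.0347
scene blue 91 px 293.0 225.0 rect [ 0.5294 -0.0632] [0.0079 0.0787] 73.65 meanz 0.0678
scene red 7 px 331.0 231.0 rect [0.5764 0.0061] [0.0045 0.0053] 56.08 meanz 0.0452
plate ((0.5904940962791443, -0.022867023944854736), (0.3393150269985199, 0.2012249082326889), 73.54576110839844)
```

View pics/crop1.png

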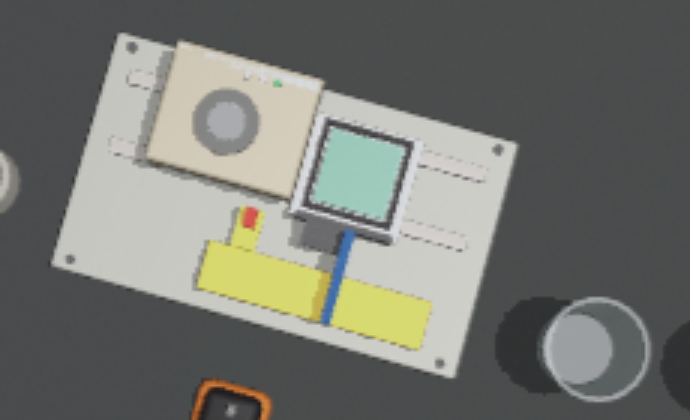

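The crop confirms the choice: the blue tab over the yellow pad (tab at about crop (338,275)), about 90 px of bare pad on the beaker side, and the tooth at (250,217). The base is at (0.590, -0.0235) with yaw -16.4°. I'll start the approach with the fingers shut.

Request:
jog_arm([
  [15, -36, 0],
  [15, -36, 0],
  [15, -36, 0],
  [15, -36, 0],
  [15, -36, 0],
], roll=[1.6, 0, 0, 0, 0], claw=1, force=30)

```text
time_s: 0.52
position: [0.2756, 0.4364, 0.2048]
orientation: [-3.141, -0.0, 2.856]
force: [1.4, -0.0, 0.3]
gripper_width: 0.0639
grasp_force: 0.0
```

Request:
jog_arm([
  [15, -36, 0],
  [15, -36, 0],
  [15, -36, 0],
  [15, -36, 0],
  [15, -36, 0],
], roll=[0, 0, 0, 0, 0])

```text
time_s: 0.93
position: [0.3506, 0.2565, 0.2052]
orientation: [-3.142, -0.0, 2.856]
force: [0.6, 0.0, 0.1]
gripper_width: 0.0309
grasp_force: 0.0
```

Request:
jog_arm([
  [15, -36, 0],
  [15, -36, 0],
  [15, -36, 0],
  [15, -36, 0],
  [15, -36, 0],
], roll=[0, 0, 0, 0, 0])

```text
time_s: 1.35
position: [0.4257, 0.0764, 0.2053]
orientation: [3.141, 0.0, 2.856]
force: [0.3, 0.7, 0.2]
gripper_width: 0.0005
grasp_force: 0.0
```

Request:
jog_arm([
  [15, -36, 0],
  [15, -36, 0],
  [15, -36, 0],
  [15, -36, 0],
  [0, -28, 0],
], roll=[0, 0, 0, 0, 0])

```text
time_s: 1.77
position: [0.4867, -0.0966, 0.2053]
orientation: [-3.141, 0.0, 2.854]
force: [-0.8, 1.2, 0.4]
gripper_width: 0.0005
grasp_force: 0.0
```

Request:
jog_arm([
  [14, 2, -25],
  [0, 0, -35],
  [0, 0, -35],
  [0, 0, -35],
  [0, 0, 0],
], roll=[0, 0, 0, 0, 0])

```text
time_s: 2.18
position: [0.494, -0.0895, 0.0682]
orientation: [3.14, -0.014, 2.855]
force: [-1.6, 1.4, -1.0]
gripper_width: 0.0008
grasp_force: 0.0
```

```bash
python3 - <<'E'
from m import *
d=cam("scene"); save(d,"s2.png"); run(d,"scene"); print(manip.observe()["position"])
cv2.imwrite("pics/crop2.png",cv2.resize(d["color"][160:320,190:430,::-1],None,fx=3,fy=3))
E
```

```text
scene yel 1259 px 299.0 226.0 rect [ 0.5266 -0.0468] [0.1831 0.0655] 73.69 meanz 0.0347
scene blue 91 px 293.0 226.0 rect [ 0.5294 -0.0632] [0.0079 0.0787] 73.65 meanz 0.0683
scene red 8 px 331.0 231.0 rect [0.5771 0.0059] [0.0041 0.0081] 79.1 meanz 0.0451
plate ((0.5905715823173523, -0.022870495915412903), (0.3392718434333801, 0.20124466717243195), 73.58750915527344)
[ 0.49635056 -0.09037814  0.07187867]
```

View pics/crop2.png

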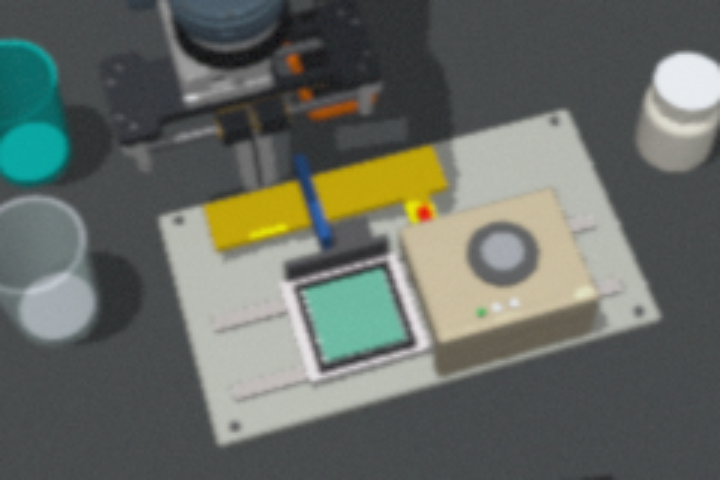

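The crop shows the shut fingertips at about (265,180), hovering over the bare pad behind the blue tab (312,200). Everything else is untouched. I'll let the arm settle, then press.

Request:
jog_arm([
  [0, 0, 0],
  [0, 0, 0],
], roll=[0, 0])

```text
time_s: 2.4
position: [0.5014, -0.0924, 0.0781]
orientation: [-3.141, 0.004, 2.856]
force: [-0.1, 0.3, 1.0]
gripper_width: 0.0007
grasp_force: 0.0
```

Request:
jog_arm([
  [0, 0, -20],
  [0, 0, -16],
  [0, 0, -4],
  [0, 0, -4],
  [0, 0, 0],
], roll=[0, 0, 0, 0, 0])

```text
time_s: 2.82
position: [0.5005, -0.092, 0.0329]
orientation: [-3.141, 0.001, 2.856]
force: [-2.9, 1.0, 4.2]
gripper_width: 0.0007
grasp_force: 2.2
```

Request:
jog_arm([
  [0, 0, -3],
  [0, 0, -3],
  [0, 0, -2],
  [0, 0, 0],
  [0, 0, 0],
], roll=[0, 0, 0, 0, 0])

```text
time_s: 3.23
position: [0.5007, -0.0921, 0.0255]
orientation: [-3.141, 0.002, 2.856]
force: [-3.5, 1.0, 5.6]
gripper_width: 0.0006
grasp_force: 3.1
```

Request:
jog_arm([
  [0, 0, -1.5],
  [0, 0, -1],
  [0, 0, 0],
], roll=[0, 0, 0])

```text
time_s: 3.48
position: [0.5007, -0.0921, 0.023]
orientation: [-3.141, 0.002, 2.856]
force: [-3.1, 0.5, 6.7]
gripper_width: 0.0005
grasp_force: 3.4
```

```bash
python3 - <<'E'
from m import *
s=manip.observe(); print(s["position"],s["force"])
d=cam("scene"); run(d,"scene"); d=cam("top"); run(d,"top")
E
```

```text
[ 0.50072546 -0.09211874  0.02298979] [-3.06370642  0.5142882   6.73890199]
scene yel 1018 px 301.0 228.0 rect [ 0.5301 -0.0497] [0.1822 0.0567] 73.48 meanz 0.0242
scene blue 83 px 294.0 227.0 rect [ 0.5331 -0.0643] [0.0078 0.076 ] 73.65 meanz 0.0679
scene red 0
plate ((0.5905619859695435, -0.02287311851978302), (0.3392840027809143, 0.20126429200172424), 73.5757827758789)
top yel 341 px 298.0 269.0 rect [0.5482 0.0139] [0.0475 0.069 ] 75.37 meanz 0.0226
top blue 0
top red 4 px 303.0 254.0 rect [0.5726 0.0022] [0.0067 0.0101] 44.52 meanz 0.0359
plate ((0.5888664722442627, -0.024190425872802734), (0.3387644588947296, 0.19886848330497742), 73.6286392211914)
```

Request:
jog_arm([
  [1.4, 4.8, 0],
  [2.3, 7.7, 0],
  [2.3, 7.7, 0],
  [2.3, 7.7, 0],
  [2.3, 7.7, 0],
], roll=[0, 0, 0, 0, 0])

```text
time_s: 4.0
position: [0.5128, -0.0581, 0.024]
orientation: [-3.138, 0.006, 2.857]
force: [-3.1, -5.7, 6.6]
gripper_width: 0.0003
grasp_force: 4.1
```

Request:
jog_arm([
  [1.4, 4.8, -0.5],
  [1.4, 4.8, 0],
  [1.4, 4.8, 0],
  [1.4, 4.8, 0],
  [1.4, 4.8, 0],
], roll=[0, 0, 0, 0, 0])

```text
time_s: 4.42
position: [0.5201, -0.0341, 0.0236]
orientation: [-3.139, 0.006, 2.857]
force: [-1.8, -5.4, 6.8]
gripper_width: 0.0001
grasp_force: 4.0
```

```bash
python3 - <<'E'
from m import *
d=cam("scene"); run(d,"scene")
cv2.imwrite("pics/crop3.png",cv2.resize(d["color"][160:320,190:430,::-1],None,fx=3,fy=3))
E
```

```text
scene yel 991 px 296.0 229.0 rect [ 0.5271 -0.0486] [0.1823 0.0528] 72.66 meanz 0.0246
scene blue 63 px 314.0 227.0 rect [ 0.5515 -0.0251] [0.0084 0.0609] 72.53 meanz 0.0675
scene red 0
plate ((0.5906402468681335, -0.022670939564704895), (0.33954939246177673, 0.20122851431369781), 73.5757827758789)
```

View pics/crop3.png

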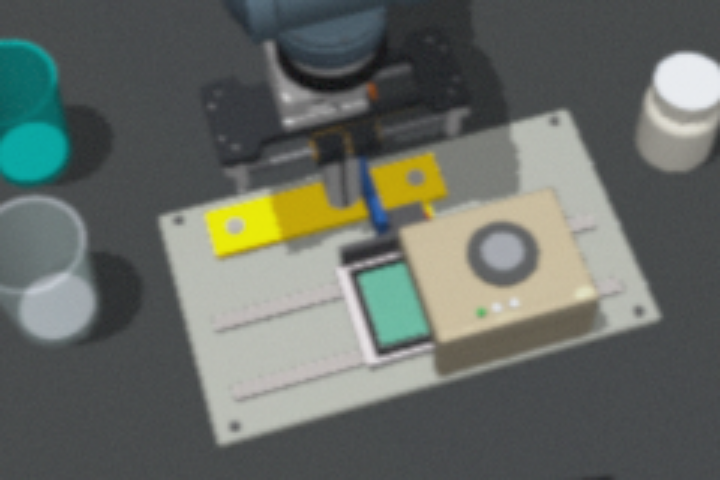

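The crop shows the tab at (373,195), travel about 43 mm, with the bar down and the glass still in its nest heading under the head. It has passed 38 mm with no jam. About 51 mm remains.

Request:
jog_arm([
  [2.3, 7.7, 0],
  [2.3, 7.7, 0],
  [2.3, 7.7, 0],
  [2.3, 7.7, 0],
  [2.3, 7.7, 0],
], roll=[0, 0, 0, 0, 0])

```text
time_s: 4.88
position: [0.5315, 0.0048, 0.0236]
orientation: [-3.139, 0.006, 2.857]
force: [-1.6, -5.8, 7.4]
gripper_width: 0.0007
grasp_force: 4.1
```

Request:
jog_arm([
  [1.4, 4.8, 0],
  [0.8, 2.9, 0],
  [0.6, 1.9, 0],
  [0, 0, 0],
], roll=[0, 0, 0, 0])

```text
time_s: 5.22
position: [0.5344, 0.0147, 0.0236]
orientation: [-3.14, 0.006, 2.857]
force: [-1.7, -3.0, 7.4]
gripper_width: 0.0004
grasp_force: 3.3
```

Request:
jog_arm([
  [0.6, 1.9, 0],
  [0, 0, 0],
], roll=[0, 0])

```text
time_s: 5.38
position: [0.5345, 0.0151, 0.0236]
orientation: [-3.137, 0.005, 2.858]
force: [-5.0, -10.7, 8.9]
gripper_width: 0.0006
grasp_force: 8.7
```

Request:
jog_arm([
  [0.6, 1.9, 0],
  [0, 0, 0],
], roll=[0, 0])

```text
time_s: 5.55
position: [0.5345, 0.0151, 0.0237]
orientation: [-3.133, 0.005, 2.858]
force: [-8.3, -19.6, 10.6]
gripper_width: 0.0004
grasp_force: 14.0
```

The force has risen and the position has stopped, so the shuttle is at its end stop. I'll ease back and let the bar up.

Request:
jog_arm([
  [-1.2, -3.9, 0],
  [-1.4, -4.8, 0],
  [0, 0, 0],
  [0, 0, 8],
  [0, 0, 12],
], roll=[0, 0, 0, 0, 0])

```text
time_s: 5.97
position: [0.5312, 0.0108, 0.0422]
orientation: [3.142, 0.002, 2.856]
force: [0.1, 0.0, 0.3]
gripper_width: 0.0002
grasp_force: 0.0
```

Request:
jog_arm([
  [0, 0, 25],
  [0, 0, 40],
  [0, 0, 40],
  [0, 0, 40],
  [0, 0, 0],
], roll=[0, 0, 0, 0, 0])

```text
time_s: 6.38
position: [0.5348, 0.0104, 0.1958]
orientation: [3.14, 0.016, 2.856]
force: [0.3, 0.4, 0.9]
gripper_width: 0.0005
grasp_force: 0.0
```

Request:
jog_arm([
  [-30, 25, 0],
  [-30, 25, 0],
  [-30, 25, 0],
  [-10, 35, 0],
  [0, 35, 0],
], roll=[0, 0, 0, 0, 0])

```text
time_s: 6.8
position: [0.4275, 0.1571, 0.186]
orientation: [-3.141, 0.0, 2.855]
force: [0.4, -0.7, 0.1]
gripper_width: 0.0003
grasp_force: 0.0
```

Request:
jog_arm([
  [0, 35, 0],
  [0, 35, 0],
  [0, 35, 0],
  [0, 0, 0],
  [0, 0, 0],
], roll=[0, 0, 0, 0, 0])

```text
time_s: 7.22
position: [0.4294, 0.2622, 0.1859]
orientation: [-3.141, -0.0, 2.859]
force: [-0.1, -0.1, -1.0]
gripper_width: 0.0007
grasp_force: 0.0
```

```bash
python3 - <<'E'
from m import *
for n in("scene","top"):
    d=cam(n); run(d,n); c=d["color"][160:320,190:430] if n=="scene" else d["color"][180:340,200:440]
    cv2.imwrite(f"pics/end_{n}.png",cv2.resize(c[:,:,::-1],None,fx=3,fy=3))
s=manip.observe(); print(s["position"],s["force"],abs(s["dq"]).max())
E
```

```text
scene yel 1270 px 296.0 226.0 rect [ 0.5237 -0.0536] [0.1706 0.0651] 72.71 meanz 0.0346
scene blue 121 px 334.0 216.0 rect [0.5563 0.026 ] [0.0098 0.0803] 73.77 meanz 0.0674
scene red 8 px 331.0 231.0 rect [0.5771 0.0059] [0.0041 0.0081] 79.1 meanz 0.0447
plate ((0.5908095240592957, -0.0228586345911026), (0.3393840491771698, 0.20162178575992584), 73.61071014404297)
top yel 73 px 305.0 273.0 rect [ 0.5052 -0.038 ] [0.18   0.0713] 53.27 meanz 0.0338
top blue 96 px 294.0 260.0 rect [0.5539 0.0255] [0.0078 0.0732] 74.04 meanz 0.0672
top red 23 px 303.0 252.0 rect [0.5762 0.0033] [0.0075 0.0151] 71.1 meanz 0.0438
plate ((0.5888267159461975, -0.024449869990348816), (0.33920374512672424, 0.1988372504711151), 73.6690673828125)
[0.42984278 0.26051552 0.18563223] [-0.57400662 -1.08296284 -0.53815582] 0.022755014843196017
```

View pics/end_scene.png

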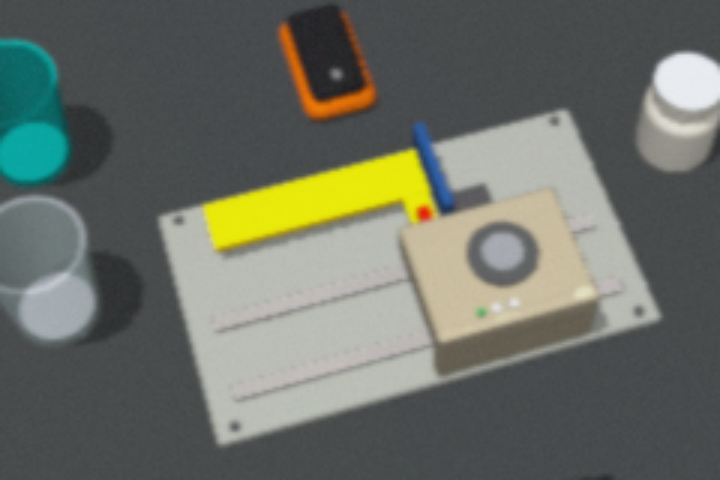

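View pics/end_top.png

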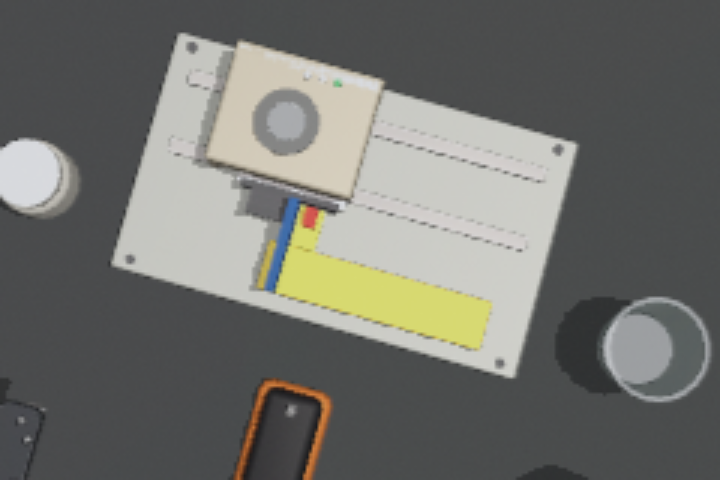

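Both views show the tab at its end (scene crop (433,165), travel about 93 mm) and the tooth up behind the shuttle at 44 mm height. The beaker, jar and mouse are undisturbed and the hand is clear, so I'm handing in.

```bash
python3 -c "
from station import manip
print(manip.finish_job())"
```

```text
the job is handed in; nothing more can be done
None
```

The shuttle is fully home under the measuring head (about 93 mm of travel measured, and it pushed up against its end stop), with the tooth sprung up behind it; the hand is clear, the beaker, jar and mouse look unmoved, and I handed the job in at about 7 s (it returned no verdict).

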